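# Clip the vent cover into the blower and check the fan wheel

### The job

Lift the vent cover with the block-shaped hood out of its steel rack, set it down upright on the granite plate and let go, so that you can take it again the other way. Then put it in the rectangular opening of the blower unit and press it down until both sprung tabs have clicked under their ledges and it sits flush, and finally flick the fan wheel round so that it keeps turning freely by itself. Leave everything else on the bench where it is.

Things in the scene. Friction and masses are not known exactly. Their poses are not given: they have to be found in the camera images.
- cover_mid (a point): Centre of the hood of the loose clip-in vent cover (grey plastic, about 0.1 kg; starts upright in the rack). The hood is a block 56 (x) x 40 (y) x 32 mm high, to hold it by. Under it a flange 72 (x) x 50 (y) mm, 4 mm thick, its top 16 mm below this point; under that the plug. Hood top is 16 mm above this point, the plug's underside 40 mm below. z up.
- cover_foot (a point): Centre of the underside of the cover's plug, on which it stands. Plug 51 (x) x 38 (y) mm, 20 mm high, tapering over its lowest 14 mm to 42 x 30 at the foot. At each x end of the plug a sprung tab sticks out, its outer face sloping from 22 mm off the centre line near the foot to 32 mm, 12 mm higher up. Axes as cover_mid. The cover fits the opening either way round (half a turn).
- tab_a (a joint): Deflection of the cover's tab at its +x end, in m: 0 relaxed, up to 0.006 pushed in. Spring 600 N/m with 0.6 N preload.
- tab_b (a joint): The same for the tab at the cover's -x end.
- rack: Fixed steel stand holding the cover: base 84 (x) x 70 (y) x 6 mm, two upright cheeks 60 mm high across its x ends (inner faces 38 mm from the centre). Origin: centre of its underside, on the bench. The cover stands on the base, its x along the rack's x, so the cheeks leave only 10 mm beside the hood's x ends: here it can be gripped only across its 40 mm width (y).
- granite: Fixed black granite plate, 130 (x) x 160 (y) x 30 mm high. Origin: centre of its underside, on the bench; its top face is 30 mm above that.
- blower: Fixed blower unit, a grey box 140 (x) x 250 (y) x 45 mm high; origin: centre of its underside, on the bench. In its top (the deck) are the rectangular opening, 65 mm to -y, and the fan wheel, 65 mm to +y. Two fins 84 mm long (x), 4 mm thick, 36 mm high stand on the deck, inner faces 31 mm either side (y) of the opening's centre: a hood in it can be gripped only across its 56 mm length (x).
- seat (a point): Centre of the opening, level with the deck's top, 45 mm above the bench; axes as the blower. Opening 56 (x) x 43 (y) mm, 33 mm deep; the 5 mm thick edges at its x ends are the ledges the tabs catch under. Home, the cover's x lies along this x, its flange on the deck and cover_mid 20 mm above this point. The tabs rub over about the last 13 mm and snap out in the last 2; pressing the hood's top home takes some 6 to 15 N if it is kept level.
- wheel_centre (a point): Point on the vertical axis of the fan wheel, half-way up its blades; axes as the blower. The wheel lies open above the deck: black plastic disc 90 mm across (top 7 mm above the deck), hub 26 mm across, five upright radial blades 3 mm thick, 12 to 44 mm from the axis, 24 mm high (12 mm above and below this point). Shut fingertips fit between blades.
- wheel (a joint): Angle of the fan wheel in rad, growing anticlockwise from above. At 0 one blade points along the blower's +x; the others follow every 72 degrees. It turns freely either way without limit and coasts for seconds after a push (time constant about 4 s).
- spray: Bystander to be left alone: spray can, 60 mm across, 180 mm tall, standing. Origin: its underside's centre or thereabouts.
- driver: Bystander to be left alone: screwdriver lying on the bench. Origin: its underside's centre or thereabouts.
- ring_gauge: Bystander to be left alone: steel ring, 60 mm across, 20 mm high. Origin: its underside's centre or thereabouts.
- spanner: Bystander to be left alone: open-ended spanner lying on the bench. Origin: its underside's centre or thereabouts.
- blank: Bystander to be left alone: flat blank plate, 95 x 75 mm, 10 mm high, without hood or tabs (not the cover). Origin: its underside's centre or thereabouts.
- carton: Bystander to be left alone: open cardboard tray, 120 x 100 x 45 mm. Origin: its underside's centre or thereabouts.
- glove_box: Bystander to be left alone: paper carton, 90 x 200 x 40 mm. Origin: its underside's centre or thereabouts.
- mic_case: Bystander to be left alone: flat wooden case, 80 x 150 x 45 mm. Origin: its underside's centre or thereabouts.
There are look-alikes about, which are no part of the job. There is more than one size of the granite; the one meant has the size given above.

How it is judged:
By the outcome, as a careful person would: the job done as asked, in the order asked, and still so for the second after the job is handed in, with the robot touching nothing.
It also fails if it takes over 67 s, if anything falls off the work surface, if the arm or the gripper's body presses on something with over 40 N, if the wrist force passes 120 N, or if a joint passes its speed limit or range.

### The arm

A 6-joint arm with a two-finger parallel gripper is mounted at the origin on the work surface. World frame = base frame: x ahead of the robot, y to its left, z up, the work surface at z = 0. Lengths are in m, angles in rad, forces in N, time in s.
With the tool pointing down it reaches from about 0.325 to 0.775 m from the base axis. Payload 5.5 kg.
Tool frame: the origin (TCP) lies on the centre line of the jaws, within the pads' length; the fingertips stand 19 mm ahead of it and the grasp point (between the pads) is the TCP; z points along the fingers, y is the line along which they close (so a half turn about z gives the same grasp; the last joint's range is limited). The gripper opens to 85 mm and grips with 20 to 120 N. Pads are 22 mm wide; open, the fingers measure 114 mm over their backs; the gripper's body (76 mm by 85 mm) begins 54 mm behind the grasp point. The pads swing forward as they close: fully open they stand 13 mm farther back than shut.
Start: joints at [-1.329, 0.091, 1.231, -0, 1.82, -0.057], TCP at [0.177, -0.573, 0.25] pointing down, gripper open.
Joint ranges: [-2.87, 2.87], [-0.86, 2.18], [0.17, 2.46], [-1.51, 4.65], [0.06, 2.69], [-2.65, 2.65]. Speed limits (rad/s): [2.57, 2.57, 3.01, 3.14, 3.14, 3.14].

### API

Orientations are given as [roll, pitch, yaw] about the fixed x, y, z axes, in that order (R = Rz(yaw) Ry(pitch) Rx(roll)).
In Python, from workcell import * gives the robot as it stands. The module is installed in compiled form; this text tells all that it offers.
- The arm moves only by the tool arm_command, never from a script. Its argument "moves" is a list that holds one entry, the list of rows, each a list of 5 numbers: the opening, from 0 (shut) to 1 (fully open), then the shift along the tool's x, y, z in mm, then the turn about the tool's z in rad. In form: [[[gripper, x, y, z, turn], ...]]. A call has exactly 5 rows; each row shifts and turns the commanded pose from where the row before left it, along the tool's axes as they then stand; what a row does not reach is not made up. A row lasts 1/8 s, in which the tool goes at most 62.5 mm and 10.7 degrees, less where a joint would pass 70% of its speed; a pose out of reach is approached as far as the arm can. A call with a gripper value outside its range is refused whole. The fingers move at their own pace and stop on an object; "newtons" is the grip in N (left out, the last holds). Time passes only in rows, so rows that do not move let the fingers close, or fill a call up. It gives the time, the measured TCP pose, the force, the opening and the grip force at its end, in the units of the state.
- get_obs(): the state, without advancing time (a new reading comes with each control period).
- snapshot(name): name is "scene" or "side" or "wrist"; returns a dict with "img" (480x640x3 uint8, red, green, blue), "z_map" (480x640 float32, m along the optical axis (not along the pixel's ray), 0 where there is no reading), "fx", "fy", "cx", "cy" (pixels), "world_from_camera" (4x4, takes a point from camera to world coordinates); the wrist camera has in their place "tool_from_camera" (4x4, takes a point from camera to tool coordinates, whose origin is the TCP and whose axes are the flange's). Camera axes: x right, y down, z forward; pixel columns grow to the right and rows downward; lengths in m; the calibration is good to about 2 mm. A picture is of the moment at which its call begins: read the wrist's pose just before it.
- sign_off(): hands the job in; it is judged then, once.
The state is a dict: "time": time; "joint_positions": joint angles; "qvel": joint speeds; "effort": joint torques, N m; "position": TCP position; "tool_rot": TCP orientation; "force": force on the tool from outside, world axes, zero at the start; "moment": the same for the moment, N m; "opening": finger opening in m; "grip_force": force on a finger pad.
Only numpy, scipy, OpenCV 4.12 (cv2) and the standard library are available. Lean on these libraries where they do the work, as an engineer would, in place of code of your own. Each camera call takes 0.05 s, during which the arm holds its last target. There are 200 camera calls.

## Working session

There is one attempt and no reset: what is moved stays moved. The work goes in short steps, Python scripts to look and compute and a tool call to move; the robot and the scene stay as the last step left them, time stands still between calls to the robot, and variables do not carry over. Pictures are saved under pics/ and viewed, at most 10 in all, crops included, and the job is handed in when it is done.

Besides the shell and the picture viewer there is one more tool, called after ">>>" as a command line: name --argument value ..., lists and objects as JSON in quotes. arm_command: Moves the arm, as the interface text tells. Its arguments: {"type":"object","properties":{"moves":{"type":"array","items":{"type":"array","items":{"type":"array","items":{"type":"number"}}}},"newtons":{"type":"number"}},"required":["moves"]}

```bash
mkdir -p pics; cat > h.py <<'E'
from workcell import *
import numpy as np, cv2
from scipy.spatial.transform import Rotation as R
def cloud(s):
    z=s["z_map"]; v,u=np.mgrid[0:480,0:640]
    p=np.stack([(u-s["cx"])/s["fx"]*z,(v-s["cy"])/s["fy"]*z,z],-1)
    return p
def tf(T,p): return p@T[:3,:3].T+T[:3,3]
def snap(n):
    o=get_obs(); s=snapshot(n)
    if n=="wrist":
        T=np.eye(4); T[:3,:3]=R.from_euler("xyz",o["tool_rot"]).as_matrix() if np.size(o["tool_rot"])==3 else np.array(o["tool_rot"])
        T[:3,3]=o["position"]; W=T@s["tool_from_camera"]
    else: W=s["world_from_camera"]
    s["W"]=W; s["P"]=tf(W,cloud(s)); s["P"][s["z_map"]==0]=np.nan
    return s
def save(n,img): cv2.imwrite("pics/"+n,img[...,::-1])
E
python3 - <<'E'
from h import *
o=get_obs(); print(o)
for n in("scene","side"):
    s=snap(n); save(n+".png",s["img"]); np.savez(n,P=s["P"],img=s["img"],W=s["W"],f=[s["fx"],s["fy"],s["cx"],s["cy"]])
    print(n,s["W"].round(3).tolist(),s["fx"])
E
```

```text
{'time': 0.0, 'joint_positions': array([-1.32868407e+00,  9.18997076e-02,  1.23189034e+00,  1.76383878e-05,
        1.81980704e+00, -5.67174360e-02]), 'qvel': array([ 0.00011856,  0.00039219, -0.00208832,  0.00085867, -0.00072073,
       -0.00028526]), 'effort': array([-1.56808590e-03, -4.58732378e+01, -4.18027675e+01, -2.32923512e-04,
        1.14883334e-02,  2.30122801e-06]), 'position': array([ 0.17657585, -0.57317249,  0.24912386]), 'tool_rot': array([-3.13959241e+00, -1.30700770e-04,  2.98833897e-01]), 'force': array([0.07524502, 0.43632636, 0.83229323]), 'moment': array([0.02818527, 0.05697296, 0.05576117]), 'grip_force': 0.0, 'opening': 0.0854401580679228}
scene [[0.229, 0.77, -0.596, 1.332], [0.973, -0.18, 0.142, -0.24], [0.002, -0.612, -0.791, 1.175], [0.0, 0.0, 0.0, 1.0]] 566.5601311501529
side [[0.805, -0.412, 0.427, -0.215], [-0.593, -0.582, 0.556, -0.932], [0.019, -0.701, -0.713, 1.219], [0.0, 0.0, 0.0, 1.0]] 608.3210150335779
```

View pics/scene.png

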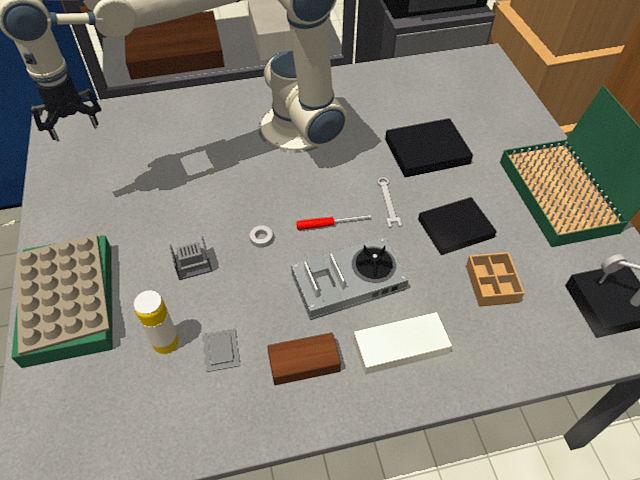

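View pics/side.png

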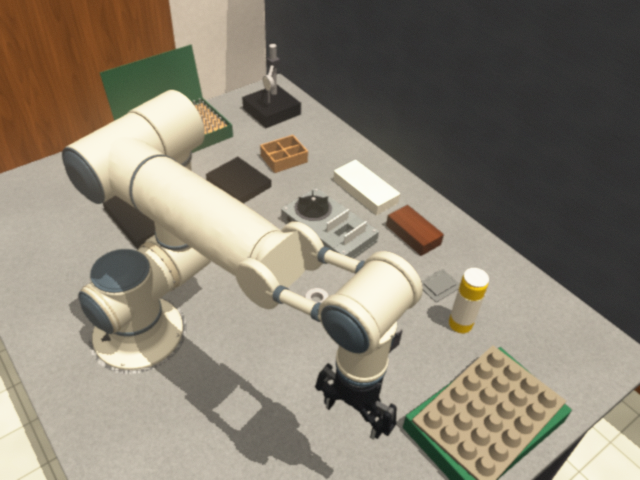

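The scene picture shows the rack with the hooded cover at (192,257), the blower at (350,278) with its opening at (322,272) and its wheel at (375,262). The two black plates are at (429,147), larger, and (457,224), smaller. The black block at (610,300) is a stand's base. The arm hides most of these in the side view. I'll measure the sizes next.

```bash
python3 - <<'E'
from h import *
d=np.load("scene.npz"); P=d["P"]; img=d["img"].astype(int)
def rect(box,zl,zh,dark=None,name=""):
    u0,u1,v0,v1=box; p=P[v0:v1,u0:u1]; im=img[v0:v1,u0:u1].max(-1)
    m=(p[...,2]>zl)&(p[...,2]<zh)
    if dark: m&=im<dark
    n,l,st,_=cv2.connectedComponentsWithStats(m.astype(np.uint8)); k=1+st[1:,4].argmax()
    q=p[l==k]; r=cv2.minAreaRect((q[:,:2]*1000).astype(np.float32))
    print(name,st[k,4],"c",np.round(r[0],1),"size",np.round(r[1],1),"ang",round(r[2],1),"z",np.median(q[:,2]).round(4),"corners",cv2.boxPoints(r).round(0).tolist())
rect((375,485,110,185),.022,.045,70,"bigblack")
rect((410,505,190,260),.018,.045,70,"smallblack")
rect((285,415,235,325),.040,.050,None,"deck")
rect((165,220,230,285),.072,.1,None,"hoodtop")
rect((165,220,230,285),.055,.1,None,"rack+hood")
big=np.hstack([cv2.resize(d["img"][y:y+100,x:x+130],(390,300),interpolation=cv2.INTER_CUBIC) for x,y in((390,170),(135,205))])
big2=np.hstack([cv2.resize(d["img"][y:y+100,x:x+130],(390,300),interpolation=cv2.INTER_CUBIC) for x,y in((370,100),(285,230))])
save("crop.png",np.vstack([big,big2]))
E
```

```text
bigblack 3000 c [204.5 358.9] size [177.7 208.7] ang 2.0 z 0.0395 corners [[112.0, 460.0], [119.0, 252.0], [297.0, 258.0], [290.0, 466.0]]
smallblack 2448 c [499.1 331.6] size [134.  161.1] ang 7.0 z 0.0307 corners [[423.0, 403.0], [442.0, 243.0], [575.0, 260.0], [556.0, 420.0]]
deck 3376 c [595.6  13.1] size [145.9 252.1] ang 6.6 z 0.0457 corners [[509.0, 130.0], [538.0, -121.0], [683.0, -104.0], [654.0, 147.0]]Traceback (most recent call last):
  File "<stdin>", line 13, in <module>
  File "<stdin>", line 7, in rect
ValueError: attempt to get argmax of an empty sequence
```

```bash
python3 - <<'E'
from h import *
d=np.load("scene.npz"); P=d["P"]; img=d["img"].astype(int)
p=P[230:285,160:225].reshape(-1,3); im=img[230:285,160:225].max(-1).ravel()
for a,b in((.004,.012),(.02,.03),(.052,.058),(.058,.064),(.064,.08)):
    q=p[(p[:,2]>a)&(p[:,2]<b)]
    if len(q)>5:
        r=cv2.minAreaRect((q[:,:2]*1000).astype(np.float32)); print(a,len(q),np.round(r[0],1),np.round(r[1],1),round(r[2],1),q.mean(0).round(4))
big=np.hstack([cv2.resize(d["img"][y:y+100,x:x+130],(390,300),interpolation=cv2.INTER_CUBIC) for x,y in((390,170),(135,205))])
big2=np.hstack([cv2.resize(d["img"][y:y+100,x:x+130],(390,300),interpolation=cv2.INTER_CUBIC) for x,y in((370,100),(285,230))])
save("crop.png",np.vstack([big,big2]))
E
```

```text
0.004 418 [ 428.7 -358.8] [168.8 178.1] 80.6 [ 0.4566 -0.355   0.0064]
0.02 91 [ 459.8 -355. ] [70.2 80.1] 3.6 [ 0.4672 -0.358   0.0275]
0.052 58 [ 462.3 -355.4] [58.7 83.6] 6.5 [ 0.4711 -0.3572  0.0556]
0.058 295 [ 455.7 -356.1] [67.3 84.5] 6.4 [ 0.4567 -0.3558  0.0614]
0.064 81 [ 460.9 -355.5] [43.2 84.8] 8.4 [ 0.4611 -0.3568  0.0655]
```

View pics/crop.png

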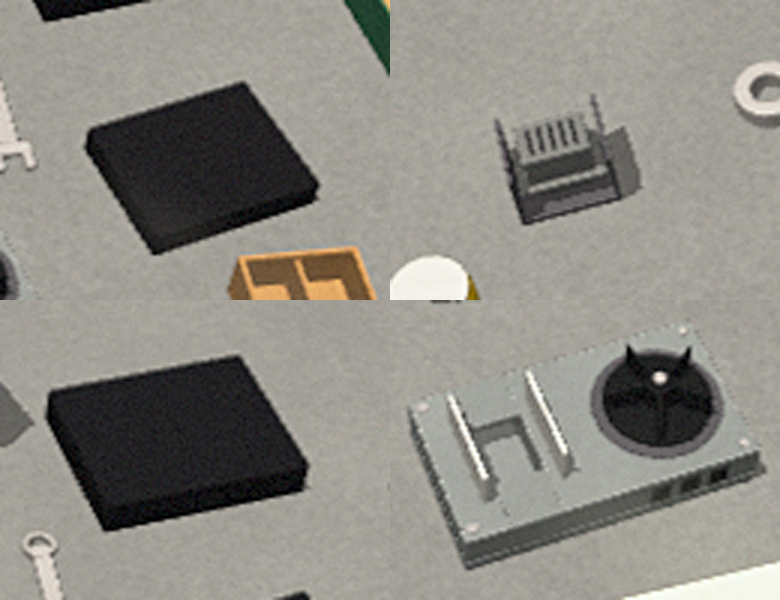

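The granite meant is the plate at (457,224). It measures 134x161x31 mm, against 178x209x40 mm for the plate at (429,147). The crops confirm it, and also show the cover in its two-cheek rack at (192,257) and the blower with its opening at the left end. The estimates are rack (0.461,-0.356) at 6.5°, seat (0.603,-0.052), wheel (0.588,0.078) and granite (0.498,0.331). I'm moving above the rack.

>>> arm_command --moves '[[[1,56,-21,0,0],[1,56,-21,0,0],[1,56,-21,0,0],[1,56,-21,0,0],[1,56,-21,0,0]]]'

```text
time: 0.72
position: [0.4145, -0.3892, 0.2498]
tool_rot: [-3.141, 0.0, 0.299]
force: [-0.2, -1.1, 0.3]
opening: 0.0851
grip_force: 0.0
```

>>> arm_command --moves '[[[1,56,-20,0,0],[1,0,0,0,-0.173],[1,0,0,0,-0.173],[1,0,0,0,-0.173],[1,0,0,0,-0.173]]]'

```text
time: 1.35
position: [0.4609, -0.3548, 0.2496]
tool_rot: [-3.14, -0.0, 0.997]
force: [0.4, -0.1, -0.1]
opening: 0.0856
grip_force: 0.0
```

>>> arm_command --moves '[[[1,0,0,0,-0.173],[1,0,0,0,-0.173],[1,0,0,0,-0.173],[1,0,0,0,-0.173],[1,0,0,0,0]]]'

```text
time: 1.98
position: [0.4608, -0.355, 0.2497]
tool_rot: [-3.141, -0.001, 1.681]
force: [-0.3, 0.4, -0.7]
opening: 0.0855
grip_force: 0.0
```

```bash
cat >> h.py <<'E'
def rect(q):
    r=cv2.minAreaRect((q[:,:2]*1000).astype(np.float32)); return np.round(r[0],1),np.round(r[1],1),round(r[2],1),len(q)
def delta(o,x,y,z,yaw):
    "tool-frame shift in mm to the world target, and turn to bring the yaw there (mod pi)"
    M=R.from_euler("xyz",o["tool_rot"]).as_matrix(); d=M.T@(np.array([x,y,z])-o["position"])*1000
    t=(o["tool_rot"][2]-yaw+np.pi/2)%np.pi-np.pi/2
    return d.round(1),round(t,3)
E
python3 - <<'E'
from h import *
o=get_obs(); print(o["time"],o["position"],o["tool_rot"],o["force"])
s=snap("wrist"); save("w1.png",s["img"]); P=s["P"].reshape(-1,3)
P=P[np.hypot(P[:,0]-.461,P[:,1]+.3555)<.07]
for a,b in((.004,.009),(.028,.033),(.0595,.0635),(.064,.069)):
    q=P[(P[:,2]>a)&(P[:,2]<b)]
    if len(q)>5: print(a,rect(q),q.mean(0))
print(s["tool_from_camera"].round(3).tolist())
E
```

```text
1.975 [ 0.46083694 -0.35496514  0.24970928] [-3.14091350e+00 -7.24380462e-04  1.68126906e+00] [-0.25427207  0.42255411 -0.66212877]
0.004 (array([ 454.1, -358.9]), array([69.9, 80.6]), 5.5, 1360) [ 0.45548521 -0.36125362  0.00550845]
0.028 (array([ 454., -359.]), array([69.1, 80.7]), 5.6, 1168) [ 0.45519641 -0.35117324  0.02963253]
0.0595 (array([ 454.9, -360.4]), array([68.5, 83.6]), 5.5, 3723) [ 0.45432257 -0.35948197  0.06128934]
[[0.0, -0.964, -0.268, 0.067], [1.0, 0.0, -0.0, 0.0], [0.0, -0.268, 0.964, -0.123], [0.0, 0.0, 0.0, 1.0]]
```

View pics/w1.png

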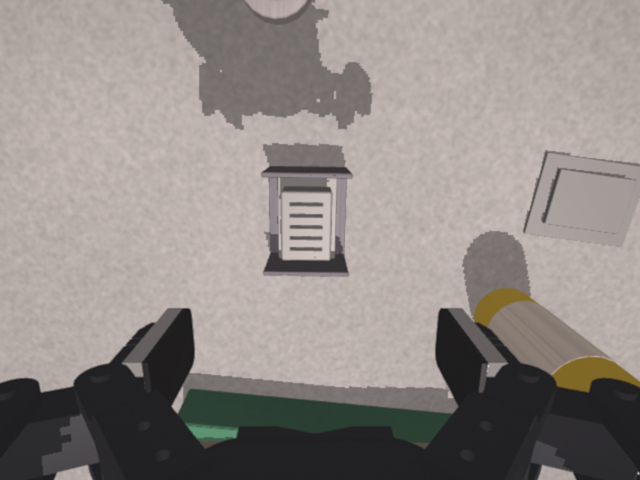

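The wrist view shows the hood at (306,225) between the cheeks at (306,172) and (306,265). I'll isolate the hood itself.

```bash
python3 - <<'E'
from h import *
o=get_obs(); s=snap("wrist"); g=s["img"].min(-1)[180:265,270:345]; P=s["P"][180:265,270:345]
m=(abs(P[...,2]-.061)<.0025)&(g>120); m=cv2.morphologyEx(m.astype(np.uint8),cv2.MORPH_CLOSE,np.ones((5,5)))
n,l,st,_=cv2.connectedComponentsWithStats(m); k=1+st[1:,4].argmax(); print(st[k])
q=P[(l==k)&(abs(P[...,2]-.061)<.003)]; r=rect(q); print(r,np.median(q[:,2]))
a=np.deg2rad(r[2]); 
print(delta(o,r[0][0]/1e3,r[0][1]/1e3,.054,a+np.pi/2))
E
```

```text
[  11   12   51   68 3422]
(array([ 454.4, -360.8]), array([40. , 54.6]), 6.1, 3413) 0.061453011450109396
(array([ -5.2,  -6.9, 195.8]), np.float64(0.002))
```

>>> arm_command --moves '[[[1,-5,-7,46,0],[1,0,0,50,0],[1,0,0,50,0],[1,0,0,40,0],[1,0,0,10,0]]]'

```text
time: 2.7
position: [0.453, -0.3594, 0.0507]
tool_rot: [-3.137, -0.005, 1.681]
force: [-0.3, 0.5, -0.1]
opening: 0.0856
grip_force: 0.0
```

>>> arm_command --moves '[[[0,0,0,0,0],[0,0,0,0,0],[0,0,0,0,0],[0,0,0,0,0],[0,0,0,0,0]]]' --newtons 50

```text
time: 3.32
position: [0.4555, -0.3618, 0.057]
tool_rot: [3.139, 0.003, 1.683]
force: [-0.0, -0.6, 5.6]
opening: 0.039
grip_force: 51.2
```

>>> arm_command --moves '[[[0,0,0,-15,0],[0,0,0,-35,0],[0,0,0,-50,0],[0,0,0,-50,0],[0,0,0,-15,0]]]'

```text
time: 3.95
position: [0.4554, -0.3615, 0.2247]
tool_rot: [3.137, 0.005, 1.683]
force: [0.0, 0.4, -0.9]
opening: 0.0392
grip_force: 51.0
```

```bash
python3 - <<'E'
from h import *
o=get_obs(); print(o["position"],o["tool_rot"],o["opening"],o["grip_force"],o["force"])
s=snap("scene"); P=s["P"].reshape(-1,3)
q=P[(np.hypot(P[:,0]-.4544,P[:,1]+.3608)<.05)]; print([(round(z,3),int(((q[:,2]>z)&(q[:,2]<z+.01)).sum())) for z in np.arange(0,.26,.01)])
for yaw in(1.681,0.11): print(delta(o,.498,.331,.22,yaw))
E
```

```text
[ 0.45539717 -0.36146176  0.22471443] [3.13661436 0.00541413 1.68281109] 0.03924699337214003 50.98388314247131 [ 0.00838113  0.38036793 -0.87947719]
[(np.float64(0.0), 763), (np.float64(0.01), 60), (np.float64(0.02), 11), (np.float64(0.03), 5), (np.float64(0.04), 7), (np.float64(0.05), 34), (np.float64(0.06), 35), (np.float64(0.07), 0), (np.float64(0.08), 0), (np.float64(0.09), 0), (np.float64(0.1), 0), (np.float64(0.11), 0), (np.float64(0.12), 0), (np.float64(0.13), 0), (np.float64(0.14), 0), (np.float64(0.15), 0), (np.float64(0.16), 0), (np.float64(0.17), 20), (np.float64(0.18), 33), (np.float64(0.19), 169), (np.float64(0.2), 82), (np.float64(0.21), 68), (np.float64(0.22), 145), (np.float64(0.23), 104), (np.float64(0.24), 4), (np.float64(0.25), 3)]
(array([683.4, 119.7,   1.6]), np.float64(0.002))
(array([683.4, 119.7,   1.6]), np.float64(-1.569))
```

>>> arm_command --moves '[[[0,40,7,0,0],[0,58,10,0,0],[0,58,10,0,0],[0,58,10,0,0],[0,58,10,0,0]]]'

```text
time: 4.62
position: [0.47, -0.0833, 0.2173]
tool_rot: [-3.139, -0.001, 1.682]
force: [1.5, -0.1, -1.0]
opening: 0.039
grip_force: 50.9
```

>>> arm_command --moves '[[[0,58,10,0,0],[0,58,10,0,0],[0,58,10,0,0],[0,58,10,0,0],[0,58,10,0,0]]]'

```text
time: 5.25
position: [0.4873, 0.2103, 0.2173]
tool_rot: [-3.139, 0.001, 1.683]
force: [1.1, -0.8, -0.0]
opening: 0.0391
grip_force: 50.9
```

>>> arm_command --moves '[[[0,58,10,0,0],[0,40,7,0,0],[0,23,4,0,0],[0,0,0,0,0],[0,0,0,0,0]]]'

```text
time: 5.88
position: [0.4952, 0.3304, 0.2179]
tool_rot: [-3.139, 0.001, 1.683]
force: [0.9, -0.7, -1.4]
opening: 0.0392
grip_force: 50.9
```

```bash
python3 - <<'E'
from h import *
o=get_obs(); print(o["position"],o["tool_rot"],o["opening"],o["grip_force"],o["force"])
s=snap("wrist"); save("w2.png",s["img"]); P=s["P"].reshape(-1,3); g=s["img"].max(-1).ravel()
q=P[(abs(P[:,2]-.03)<.006)&(g<90)&(np.hypot(P[:,0]-.498,P[:,1]-.331)<.13)]
print(rect(q),np.median(q[:,2]))
# cover underside visible pixels in tool frame
print(delta(o,.498,.331,.09,1.681))
E
```

```text
[0.49515486 0.33039288 0.21789358] [-3.13946867e+00  1.36595571e-03  1.68261150e+00] 0.03919467849225921 50.94050109386444 [ 0.93418242 -0.70952125 -1.43180969]
(array([494.7, 331.8]), array([128.2, 155.8]), 8.0, 8762) 0.029351402707893326
(array([  0.5,   3.2, 127.9]), np.float64(0.002))
```

View pics/w2.png

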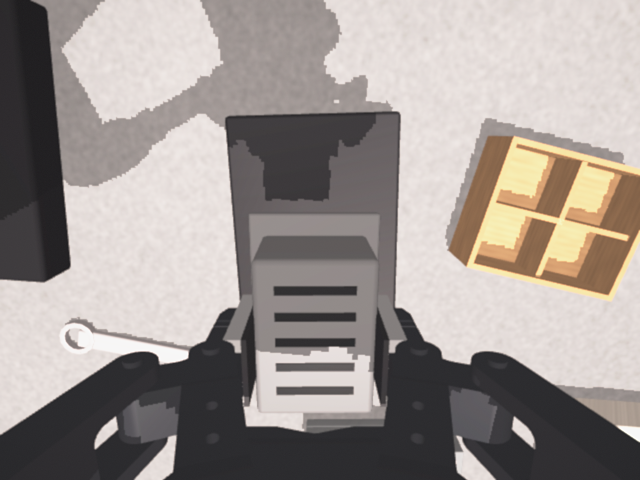

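The wrist view shows the cover held squarely at (315,330) over the granite plate, which spans (230..400,115..). I'll descend to just above contact.

>>> arm_command --moves '[[[0,0,0,40,0],[0,0,0,45,0],[0,0,0,35,0],[0,0,0,10,0],[0,0,0,0,0]]]'

```text
time: 6.55
position: [0.4956, 0.3305, 0.0896]
tool_rot: [-3.141, 0.0, 1.682]
force: [-0.1, -0.1, -1.3]
opening: 0.0395
grip_force: 51.0
```

>>> arm_command --moves '[[[0,0,0,2,0],[0,0,0,2,0],[0,0,0,1,0],[0,0,0,1,0],[0,0,0,0,0]]]'

```text
time: 7.18
position: [0.4954, 0.3311, 0.0832]
tool_rot: [-3.141, 0.0, 1.683]
force: [-0.2, 0.9, -1.3]
opening: 0.0389
grip_force: 51.0
```

>>> arm_command --moves '[[[0,0,0,1,0],[0,0,0,1,0],[0,0,0,0,0],[0,0,0,0,0],[0,0,0,0,0]]]'

```text
time: 7.8
position: [0.4955, 0.3311, 0.0813]
tool_rot: [-3.142, 0.0, 1.683]
force: [-0.0, 0.5, -1.7]
opening: 0.0392
grip_force: 51.0
```

>>> arm_command --moves '[[[0,0,0,1,0],[0,0,0,1,0],[0,0,0,0,0],[0,0,0,0,0],[0,0,0,0,0]]]'

```text
time: 8.43
position: [0.4955, 0.3312, 0.081]
tool_rot: [3.141, -0.0, 1.683]
force: [-3.3, -1.1, 7.2]
opening: 0.0391
grip_force: 51.9
```

In contact with about 8 N. I'll release, rise, turn a quarter and look.

>>> arm_command --moves '[[[0.5,0,0,-1,0],[1,0,0,0,0],[1,0,0,0,0],[1,0,0,0,0],[1,0,0,-10,0]]]'

```text
time: 9.05
position: [0.4949, 0.3308, 0.0895]
tool_rot: [-3.14, 0.001, 1.683]
force: [-0.1, -0.3, -0.9]
opening: 0.0853
grip_force: 0.0
```

>>> arm_command --moves '[[[1,0,0,-40,0],[1,0,0,-50,0],[1,0,0,-30,-0.175],[1,0,0,0,-0.175],[1,0,0,0,-0.175]]]'

```text
time: 9.68
position: [0.4957, 0.3313, 0.212]
tool_rot: [3.139, 0.0, 2.214]
force: [0.2, -0.0, 0.1]
opening: 0.0855
grip_force: 0.0
```

>>> arm_command --moves '[[[1,0,0,0,-0.175],[1,0,0,0,-0.175],[1,0,0,0,-0.175],[1,0,0,0,-0.175],[1,0,0,0,-0.175]]]'

```text
time: 10.3
position: [0.4955, 0.3312, 0.2112]
tool_rot: [3.141, 0.001, 3.089]
force: [-0.9, -0.4, -0.6]
opening: 0.0854
grip_force: 0.0
```

>>> arm_command --moves '[[[1,0,0,0,-0.17],[1,0,0,0,0],[1,0,0,0,0],[1,0,0,0,0],[1,0,0,0,0]]]'

```text
time: 10.92
position: [0.4954, 0.3311, 0.2103]
tool_rot: [-3.142, -0.0, -3.031]
force: [-0.2, -0.6, -0.0]
opening: 0.0858
grip_force: 0.0
```

```bash
python3 - <<'E'
from h import *
o=get_obs(); print(o["position"],o["tool_rot"],o["joint_positions"])
s=snap("wrist"); save("w3.png",s["img"]); P=s["P"].reshape(-1,3)
P=P[np.hypot(P[:,0]-.495,P[:,1]-.331)<.06]
q=P[(abs(P[:,2]-.086)<.004)]; r=rect(q); print(r,np.median(q[:,2]),q[:,2].std())
f=P[(abs(P[:,2]-.054)<.004)]; print("flange",rect(f))
a=np.deg2rad(r[2]); print(delta(o,r[0][0]/1e3,r[0][1]/1e3,.079,a))
E
```

```text
[0.49544818 0.33109725 0.21029684] [-3.14158657e+00 -6.69954712e-05 -3.03133113e+00] [ 5.32017908e-01  7.55220930e-02  1.31773468e+00  2.22221736e-05
  1.74839950e+00 -1.14903601e+00]
(array([494.9, 332.3]), array([40.7, 56.1]), 6.4, 5356) 0.0853806091024285 0.0007868768131673342
flange (array([494.7, 332.3]), array([50. , 72.1]), 6.4, 1736)
(array([  0.4,   1.3, 131.3]), np.float64(-0.001))
```

View pics/w3.png

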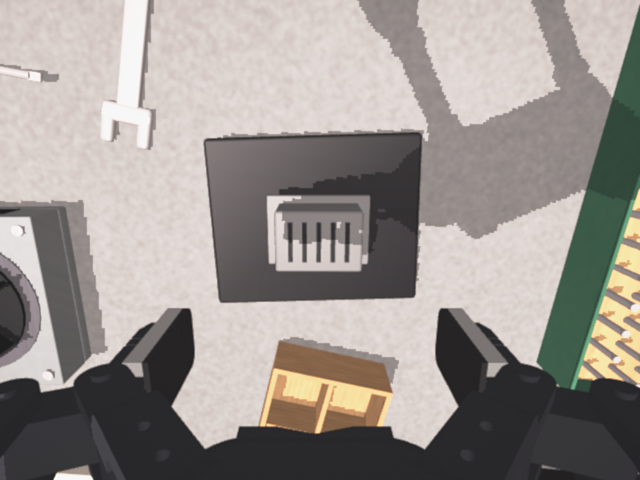

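The cover stands upright and centred on the granite at (318,240), with hood 40.7x56.1 and flange 50x72 as given. I'll take it across its length.

>>> arm_command --moves '[[[1,0,1,45,0],[1,0,0,45,0],[1,0,0,32,0],[1,0,0,10,0],[1,0,0,0,0]]]'

```text
time: 11.6
position: [0.4954, 0.3321, 0.0784]
tool_rot: [-3.141, -0.0, -3.031]
force: [0.1, -0.4, 0.0]
opening: 0.0852
grip_force: 0.0
```

>>> arm_command --moves '[[[0,0,0,0,0],[0,0,0,0,0],[0,0,0,0,0],[0,0,0,0,0],[0,0,0,0,0]]]' --newtons 80

```text
time: 12.22
position: [0.4964, 0.3328, 0.0808]
tool_rot: [3.14, 0.004, -3.03]
force: [0.4, 1.1, 6.0]
opening: 0.0544
grip_force: 86.4
```

>>> arm_command --moves '[[[0,0,0,-10,0],[0,0,0,-30,0],[0,0,0,-45,0],[0,0,0,-35,0],[0,0,0,0,0]]]'

```text
time: 12.85
position: [0.4965, 0.3328, 0.2028]
tool_rot: [3.139, 0.006, -3.03]
force: [-0.2, 0.2, -1.5]
opening: 0.0547
grip_force: 85.7
```

```bash
python3 - <<'E'
from h import *
o=get_obs(); print(o["position"],o["tool_rot"],o["opening"],o["grip_force"])
print(delta(o,.603,-.0515,.2,1.685))
E
```

```text
[0.49649324 0.33275308 0.20283546] [ 3.13870107  0.00644988 -3.03039889] 0.05472211071878938 85.68222284317017
(array([ -63.2, -393.7,    2.1]), np.float64(1.568))
```

>>> arm_command --moves '[[[0,-8,-57,0,0],[0,-8,-57,0,0],[0,-8,-57,0,0],[0,-8,-57,0,0],[0,-8,-57,0,0]]]'

```text
time: 13.48
position: [0.5663, 0.0515, 0.1965]
tool_rot: [3.141, -0.002, -3.03]
force: [0.5, -0.2, -1.3]
opening: 0.0542
grip_force: 85.7
```

>>> arm_command --moves '[[[0,-8,-57,0,0],[0,-8,-57,0,0],[0,-7,-59,0,0],[0,0,0,0,0.174],[0,0,0,0,0.174]]]'

```text
time: 14.1
position: [0.6081, -0.1172, 0.1958]
tool_rot: [3.141, -0.004, 2.897]
force: [-0.0, -0.1, -0.4]
opening: 0.0545
grip_force: 85.7
```

>>> arm_command --moves '[[[0,0,0,0,0.174],[0,0,0,0,0.174],[0,0,0,0,0.174],[0,0,0,0,0.174],[0,0,0,0,0.174]]]'

```text
time: 14.72
position: [0.6082, -0.116, 0.1962]
tool_rot: [-3.139, -0.002, 2.029]
force: [-1.0, -0.6, -1.6]
opening: 0.0545
grip_force: 85.7
```

>>> arm_command --moves '[[[0,0,0,0,0.174],[0,0,0,0,0.174],[0,0,0,0,0],[0,0,0,0,0],[0,0,0,0,0]]]'

```text
time: 15.35
position: [0.6087, -0.1161, 0.1979]
tool_rot: [-3.141, -0.0, 1.689]
force: [0.5, -0.1, -0.4]
opening: 0.0549
grip_force: 85.6
```

```bash
python3 - <<'E'
from h import *
o=get_obs(); print(o["position"],o["tool_rot"],o["opening"],o["grip_force"])
s=snap("wrist"); save("w4.png",s["img"]); P=s["P"]; np.savez("w4",P=P,img=s["img"])
q=P.reshape(-1,3); d=q[abs(q[:,2]-.045)<.004]; print("deck",rect(d))
f=q[(abs(q[:,2]-.081)<.004)&(abs(q[:,0]-.6)<.08)&(abs(q[:,1]+.05)<.07)]; print("fins",rect(f),f.mean(0))
for sg in(1,-1):
    g=f[sg*(f[:,1]-(-.0515))>.01]
    if len(g)>5: print(rect(g))
E
```

```text
[ 0.608673   -0.11605718  0.19788642] [-3.14102730e+00 -2.27281659e-04  1.68866711e+00] 0.054859192662621896 85.64770460128784
deck (array([ 616.4, -136.7]), array([420.5, 330.7]), 6.8, 58867)
fins (array([601.7, -56.4]), array([83.9, 69.7]), 6.8, 2194) [ 0.60138861 -0.05335914  0.08016576]
(array([597.9, -23.8]), array([83.5,  3.9]), 6.8, 1196)
(array([605.6, -88.9]), array([83.9,  4.2]), 6.9, 998)
```

View pics/w4.png

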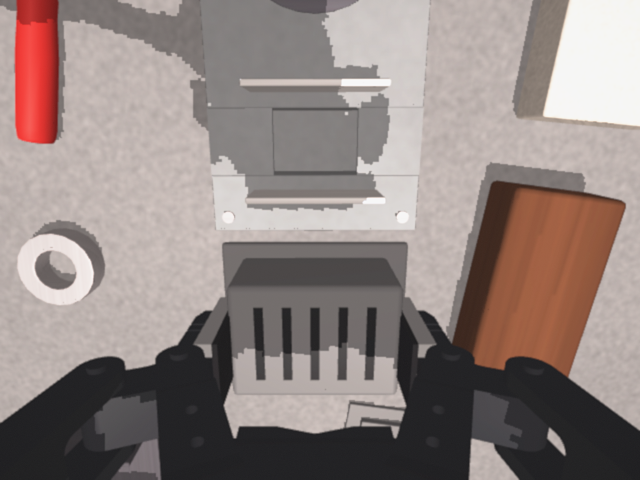

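The wrist view shows the opening at (315,140) between the fins at (315,83) and (315,198), and the held cover at (315,320). I'll refine the seat and the cover's offset in the hand.

```bash
python3 - <<'E'
from h import *
o=get_obs(); d=np.load("w4.npz"); P=d["P"]; 
p=P[85:195,240:385]; hole=(p[...,2]<.04).astype(np.uint8)
n,l,st,_=cv2.connectedComponentsWithStats(hole); k=1+st[1:,4].argmax(); print(st[k]+np.array([240,85,0,0,0]))
ring=cv2.dilate((l==k).astype(np.uint8),np.ones((3,3)))-(l==k); q=p[(ring>0)&(abs(p[...,2]-.045)<.004)]; r=rect(q); print("opening",r)
h=P[255:420,215:415].reshape(-1,3); M=R.from_euler("xyz",o["tool_rot"]).as_matrix()
ht=(h-o["position"])@M; z=np.median(ht[(ht[:,2]<0)&(ht[:,2]>-.02),2]); t=ht[abs(ht[:,2]-z)<.002]; print("hood top tool z",z,rect(t))
print(delta(o,.6018,-.0564,.1,1.690))
E
```

```text
[ 273  108   85   67 5573]
opening (array([601.8, -56.2]), array([56.7, 43.8]), 6.7, 297)
hood top tool z -0.004451932766009122 (array([ 0.6, -0.1]), array([64.1, 40.8]), 90.0, 18821)
(array([60.1,  0.1, 98.1]), np.float64(-0.002))
```

>>> arm_command --moves '[[[0,30,0,0,0],[0,30,0,0,0],[0,0,0,40,0],[0,0,0,43,0],[0,0,0,0,0]]]'

```text
time: 16.02
position: [0.5994, -0.056, 0.1107]
tool_rot: [-3.133, -0.002, 1.688]
force: [-0.7, 0.0, -1.3]
opening: 0.0542
grip_force: 85.6
```

```bash
python3 - <<'E'
from h import *
o=get_obs(); print(o["force"],delta(o,.6018,-.0558,.0965,1.690),o["tool_rot"])
E
```

```text
[-7.35181703e-01  5.82152492e-04 -1.27042894e+00] (array([-0.1,  2.5, 14.2]), np.float64(-0.002)) [-3.13324356e+00 -2.28095330e-03  1.68766546e+00]
```

>>> arm_command --moves '[[[0,0,0,0,0],[0,0,0,5,0],[0,0,0,5,0],[0,0,0,5,0],[0,0,0,0,0]]]'

```text
time: 16.65
position: [0.6015, -0.0565, 0.0996]
tool_rot: [-3.14, -0.0, 1.687]
force: [-0.2, -0.0, -0.7]
opening: 0.0544
grip_force: 85.6
```

```bash
python3 - <<'E'
from h import *
o=get_obs(); print(o["force"],delta(o,.6018,-.0558,.0765,1.690),o["tool_rot"],o["position"])
E
```

```text
[-0.18613446 -0.01950746 -0.66983399] (array([ 0.6,  0.4, 23.1]), np.float64(-0.003)) [-3.14046200e+00 -3.01785999e-04  1.68681410e+00] [ 0.60151325 -0.05646041  0.0995783 ]
```

>>> arm_command --moves '[[[0,0.5,0.4,4,-0.003],[0,0,0,4,0],[0,0,0,3,0],[0,0,0,2,0],[0,0,0,0,0]]]'

```text
time: 17.27
position: [0.6022, -0.056, 0.0874]
tool_rot: [3.141, 0.0, 1.69]
force: [-0.5, -0.2, -0.9]
opening: 0.0544
grip_force: 85.9
```

>>> arm_command --moves '[[[0,0,0,2,0],[0,0,0,1,0],[0,0,0,1,0],[0,0,0,1,0],[0,0,0,0,0]]]'

```text
time: 17.9
position: [0.6028, -0.0561, 0.0838]
tool_rot: [3.139, 0.001, 1.69]
force: [-1.5, 0.4, 6.1]
opening: 0.0543
grip_force: 86.6
```

>>> arm_command --moves '[[[0,0,0,2,0],[0,0,0,1,0],[0,0,0,1,0],[0,0,0,1,0],[0,0,0,0,0]]]'

```text
time: 18.52
position: [0.6019, -0.0559, 0.0766]
tool_rot: [-3.141, -0.0, 1.69]
force: [0.0, 1.1, -0.5]
opening: 0.0547
grip_force: 85.5
```

>>> arm_command --moves '[[[0,0,0,1,0],[0,0,0,1,0],[0,0,0,1,0],[0,0,0,0,0],[0,0,0,0,0]]]'

```text
time: 19.15
position: [0.6024, -0.056, 0.0758]
tool_rot: [3.141, 0.0, 1.69]
force: [-3.9, 0.1, 6.8]
opening: 0.0542
grip_force: 86.6
```

>>> arm_command --moves '[[[0,0,0,1,0],[0,0,0,1,0],[0,0,0,0,0],[0,0,0,0,0],[0,0,0,0,0]]]'

```text
time: 19.77
position: [0.6024, -0.0559, 0.0758]
tool_rot: [3.14, 0.001, 1.69]
force: [-5.6, 0.9, 15.1]
opening: 0.0546
grip_force: 87.8
```

>>> arm_command --moves '[[[0.5,0,0,-3,0],[1,0,0,0,0],[1,0,0,0,0],[1,0,0,0,0],[1,0,0,0,0]]]'

```text
time: 20.4
position: [0.6021, -0.056, 0.075]
tool_rot: [-3.141, -0.0, 1.69]
force: [0.7, 0.7, -0.2]
opening: 0.0855
grip_force: 0.0
```

>>> arm_command --moves '[[[1,0,0,-20,0],[0,0,0,-50,0],[0,0,0,-60,0],[0,0,0,-20,0],[0,0,0,0,0]]]'

```text
time: 21.02
position: [0.603, -0.056, 0.2284]
tool_rot: [3.137, 0.001, 1.69]
force: [0.7, -0.1, -0.1]
opening: 0.0122
grip_force: 0.0
```

```bash
python3 - <<'E'
from h import *
o=get_obs(); print(o["position"],o["tool_rot"],o["opening"])
s=snap("wrist"); save("w5.png",s["img"]); P=s["P"]; np.savez("w5",P=P,img=s["img"])
q=P.reshape(-1,3)
a=q[np.hypot(q[:,0]-.602,q[:,1]+.056)<.035]
for z0 in(.081,.049):
    t=a[abs(a[:,2]-z0)<.004]
    if len(t)>5: print(z0,rect(t),np.median(t[:,2]))
t=a[(abs(a[:,2]-.081)<.004)]
if len(t)>20: print("plane",np.linalg.lstsq(np.c_[t[:,:2]-t[:,:2].mean(0),np.ones(len(t))],t[:,2],rcond=None)[0])
w=q[np.hypot(q[:,0]-.5864,q[:,1]-.0729)<.06]
b=w[(w[:,2]>.070)&(w[:,2]<.083)]; print(len(b),b.mean(0))
from collections import Counter
c=np.array([.5864,.0729]); v=b[:,:2]-c; rr=np.hypot(*v.T); an=(np.rad2deg(np.arctan2(v[:,1],v[:,0]))-6.8)%360
for h in range(0,360,8):
    m=(an>=h)&(an<h+8)&(rr>.016)
    if m.sum(): print(h,m.sum(),rr[m].max().round(3),end="; ")
E
```

```text
[ 0.60295431 -0.05602624  0.22839092] [3.13668669e+00 1.30556595e-03 1.68982233e+00] 0.012219392872696805
0.081 (array([602.5, -55.9]), array([56.1, 69.5]), 6.9, 5009) 0.08037721040374562
0.049 (array([602. , -54.3]), array([69.4, 66.6]), 6.2, 1041) 0.04847584385423648
plane [ 0.0005045  -0.0008807   0.08034008]
2612 [0.58650093 0.06756566 0.07652353]
40 14 0.02; 48 6 0.018; 120 4 0.018; 184 50 0.043; 192 266 0.044; 256 71 0.044; 264 162 0.044; 328 153 0.044; 336 155 0.044;
```

View pics/w5.png

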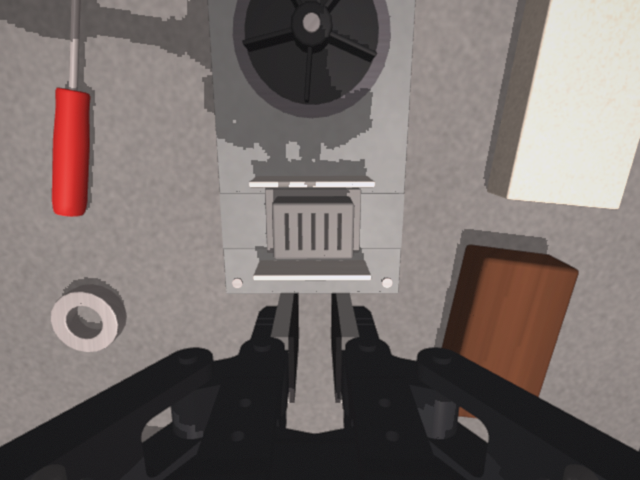

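The wrist view shows the cover seated at (312,228) with its flange on the deck. The hood top is level at z=0.0804, which fits home (0.081). The wheel's hub is at (311,22), with blades at about 48°+72k in the blower frame. I'll go to the gap at 84°, radius 34 mm.

>>> arm_command --moves '[[[0,54,0,0,0],[0,55,1,0,0],[0,55,1,30,0],[0,0,0,50,0],[0,0,0,30,0]]]'

```text
time: 21.7
position: [0.5819, 0.1078, 0.109]
tool_rot: [-3.133, 0.0, 1.692]
force: [-0.1, -0.1, -0.0]
opening: -0.0004
grip_force: 0.0
```

>>> arm_command --moves '[[[0,0,0,0,0],[0,0,0,0,0],[0,0,0,0,0],[0,0,0,0,0],[0,0,0,0,0]]]'

```text
time: 22.32
position: [0.5851, 0.1069, 0.1162]
tool_rot: [3.14, -0.0, 1.69]
force: [-0.3, -0.2, 0.1]
opening: -0.0002
grip_force: 0.0
```

```bash
python3 - <<'E'
from h import *
o=get_obs(); print(o["position"],o["opening"],delta(o,.5859,.1071,.079,1.69))
s=snap("scene"); P=s["P"].reshape(-1,3); w=P[(np.hypot(P[:,0]-.5864,P[:,1]-.0729)<.06)]
q=w[(w[:,2]>.082)&(w[:,2]<.1)]; print("finger low pts",len(q), rect(q) if len(q)>4 else "")
E
```

```text
[0.58505212 0.10693099 0.1161935 ] -0.00016828318550000514 (array([ 0.1,  0.8, 37.2]), np.float64(-0.0))
finger low pts 8 (array([595.1,  86.5]), array([32.5, 10. ]), 76.6, 8)
```

Aligned. I'll insert, then sweep along tool +y in a second call and lift clear.

>>> arm_command --moves '[[[0,0,1,10,0],[0,0,0,10,0],[0,0,0,10,0],[0,0,0,7,0],[0,0,0,0,0]]]'

```text
time: 23.0
position: [0.5852, 0.107, 0.0772]
tool_rot: [-3.14, 0.0, 1.69]
force: [0.1, 0.3, 0.3]
opening: 0.0002
grip_force: 0.0
```

>>> arm_command --moves '[[[0,0,50,0,0],[0,0,45,0,0],[0,0,0,-40,0],[0,0,0,-50,0],[0,0,0,-10,0]]]'

```text
time: 23.62
position: [0.6819, 0.1186, 0.1844]
tool_rot: [3.133, -0.0, 1.69]
force: [-0.4, -0.5, 0.6]
opening: 0.0001
grip_force: 0.0
```

```bash
python3 - <<'E'
from h import *
import time
o=get_obs(); print(o["time"],o["position"],o["force"])
A=[snap("scene") for _ in range(4)]; print(get_obs()["time"])
for s in A:
    p=s["P"][235:300,340:410]; c=(p[...,2]>.068)&(p[...,2]<.085)&(np.hypot(p[...,0]-.5864,p[...,1]-.0729)<.05)
    v=p[c][:,:2]-[.5864,.0729]; r=np.hypot(*v.T); a=np.arctan2(v[:,1],v[:,0])[r>.016]
    print(len(a),np.rad2deg(np.angle(np.exp(5j*a).mean())/5).round(1),abs(np.exp(5j*a).mean()).round(2))
s=A[-1]
save("end.png",np.hstack([cv2.resize(x["img"][225:325,280:420],(392,280)) for x in(A[0],s)]))
d=np.load("scene.npz")["img"].astype(int)
D=(abs(d-s["img"]).max(-1)>40).astype(np.uint8); D=cv2.morphologyEx(D,cv2.MORPH_OPEN,np.ones((3,3)))
n,l,st,_=cv2.connectedComponentsWithStats(D); print([x.tolist() for x in st[1:] if x[4]>40])
E
```

```text
23.625 [0.68192301 0.11864763 0.1844295 ] [-0.35855455 -0.47683607  0.55814612]
23.825
139 -7.1 0.79
144 -26.8 0.79
145 25.2 0.78
152 5.1 0.77
[[0, 0, 68, 79, 2177], [84, 0, 156, 35, 2944], [279, 0, 127, 113, 6086], [9, 8, 9, 8, 45], [68, 13, 16, 11, 157], [274, 64, 21, 11, 146], [259, 70, 27, 41, 564], [412, 75, 16, 22, 170], [42, 76, 24, 10, 92], [31, 86, 70, 55, 1286], [286, 86, 31, 42, 559], [412, 90, 8, 9, 42], [361, 97, 117, 210, 10651], [318, 100, 22, 7, 98], [301, 112, 58, 56, 1851], [457, 116, 21, 30, 263], [114, 121, 180, 76, 3777], [473, 265, 10, 11, 81], [318, 281, 14, 9, 92]]
```

View pics/end.png

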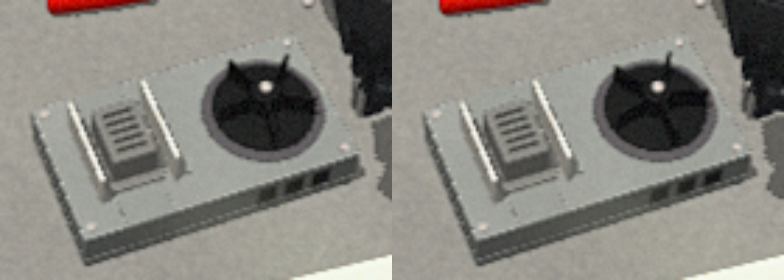

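The pictures show the cover seated between the fins at (125,130) and the wheel turning at about -20° per 0.05 s, roughly 7 rad/s. The arm is clear of everything.

```bash
python3 -c "
from workcell import *
print(sign_off())"
```

```text
the job is handed in; nothing more can be done
None
```

The job is handed in: the cover was set down and regripped on the granite, then pressed level and flush into the blower with the force drop of the tabs snapping home; the fan wheel was coasting freely at about 7 rad/s with the arm clear, and I saw nothing else on the bench moved.

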